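Nudge the carrier plate onto its locating pins

ROBOT

A 6-joint arm with a two-finger parallel gripper is mounted at the origin on the work surface. World frame = base frame: x ahead of the robot, y to its left, z up, the work surface at z = 0. Lengths are in m, angles in degrees, forces in N, time in s.
With the tool pointing down it reaches from about 0.4 to 0.825 m from the base axis. Payload 7 kg.
Tool frame: the origin (TCP) lies between the finger pads; the fingertips stand 11 mm ahead of it and the grasp point (between the pads) lies 8 mm behind it (r.tcp_to_tips is the distance from the TCP to the fingertips, in m); x points along the fingers, y is the direction in which the jaws open and shut, and the axes are right-handed (so a half turn about x gives the same grasp; the last joint's range is limited). The gripper opens to 88 mm and grips with 3 to 60 N. Pads are 19 mm wide; open, the fingers measure 130 mm over their backs; the gripper's body (78 mm by 193 mm) begins 47 mm behind the grasp point.
Start: joints at [93.283, 20.546, 0.682, 0, -70.136, -16.507], TCP at [0.154, 0.657, 0.238] pointing down, gripper open.
Joint ranges: [-176.03, 176.03], [-82.01, 121.73], [-58.28, 71.71], [-173.87, 95.51], [-174.79, -0.11], [-173.66, 173.66]. Speed limits (degrees/s): [136.94, 136.94, 172.46, 180, 180, 180].

INTERFACE

Orientations are given as [roll, pitch, yaw] about the fixed x, y, z axes, in that order (R = Rz(yaw) Ry(pitch) Rx(roll)).
In Python, from plant import r gives the robot as it stands.
- The arm moves only by the tool arm_command, never from a script. Its argument "plan" is a list of rows, each an object of numbers: "dx", "dy", "dz": the shift along the tool's x, y, z each as a share of 0.02 m, from -1 to 1; "wx", "wy", "wz": the turn, a rotation vector about the tool's x, y, z each as a share of 0.08 rad, from -1 to 1. In form: [{"dx": .., "dy": .., "dz": .., "wx": .., "wy": .., "wz": ..}, ...]. A call has 1 to 20 rows; each row shifts and turns the pose as measured when the row begins, along the tool's axes as they then stand; what a row does not reach is not made up. A row lasts 1/12 s, in which the tool goes at most 41.7 mm and 7.16 degrees, less where a joint would pass 70% of its speed; a pose out of reach is approached as far as the arm can. A call with a number of a shift or a turn outside -1 to 1 is refused whole. A call with a gripper value outside its range is refused whole. "fingers" is the closure, from -1 (fully open) to 1 (shut), so that 0 is half open, set as the call begins (left out, the last holds). The fingers move at their own pace and stop on an object; "force" is the grip in N (left out, the last holds). Time passes only in rows, so rows that do not move let the fingers close. It gives the time, the measured TCP pose, the force and the opening at its end, in the units of the state.
- r.get_state(): the state, without advancing time (a new reading comes with each control period).
- r.capture(name): name is "scene" or "side" or "wrist"; returns (picture, depth): 480x640x3 uint8, red, green, blue; 480x640 float32, m along the optical axis (not along the pixel's ray), 0 where there is no reading.
- r.camera_model(name): a dict with "vertical_fov" (degrees; the focal length in pixels is half the picture's height over the tangent of half this angle, whatever the lens; pixels are square), "cx", "cy" (the principal point, pixels), "R" (3x3) and "t" (3): a world point X has camera coordinates R X + t. Camera axes: x right, y down, z forward; pixel columns grow to the right and rows downward; lengths in m; the calibration is good to about 2 mm. A picture is of the moment at which its call begins: read the wrist's pose just before it. camera_model takes no time and is no camera call; for the wrist camera it gives the pose at the moment of the call.
- r.close_job(): hands the job in, once; it reports no verdict.
Trained networks look in the newest picture that a camera, given by its name, has taken for a name from the list of things; names that differ only in an ending like _2 or _b are one class to them, and where a whole thing is asked for, a point or a joint stands for the part that bears it (a point fixed in the world has none). Each returns a list of dicts, best first, with "score" (0 to 1); they miss things now and then, are a little off and sometimes report something else, mostly with a low value. They report only what shows in the picture. A call takes as long as a camera call. They do not tell look-alikes from the thing itself.
- r.cut_out(camera, query): "mask" (480x640 bool, what is visible of it) and "bbox" ([left, top, width, height] in pixels, round what is visible of it).
- r.spot_point(camera, query): "centre" ([column, row] in pixels: a listed point, or the origin of a listed thing).
The state is a dict: "time_s": time; "joints": joint angles; "qd": joint speeds; "joint_torque": joint torques, N m; "tcp_pos": TCP position; "eef_rot": TCP orientation; "contact_force": force on the tool from outside, world axes, zero at the start; "moment": the same for the moment, N m; "gripper_width": finger opening in m.
Only numpy, scipy, OpenCV 4.12 (cv2) and the standard library are available. Lean on these libraries where they do the work, as an engineer would, in place of code of your own. Each camera call takes 0.05 s, during which the arm holds its last target.

TASK

The drilled aluminium carrier plate sits askew, half on the fixture's white loading ledge and half on top of the two brass locating pins. With the fingertips only, nudge it sideways, off the ledge and over the pins, until both holes drop over the pins and the plate lies flat on the green bed; do not grip, lift or tip it. Leave everything else on the bench where it stands and move the hand clear.

Things in the scene. Friction and masses are not known exactly. Their poses are not given: they have to be found in the camera images.
- plate: loose aluminium plate, 120 mm (x) by 100 mm (y) by 12 mm thick, 0.3 to 0.55 kg, thin (2 mm) blue pad on top. Origin: centre of its underside, z up. Starts 28 mm above the bench, -y part on the ledge, +y part on the pin tips, 20 to 42 mm short of its seat in the fixture's y, 9 to 18 mm off to -x, turned up to 0.12 rad. Seated: origin over the fixture's, 20 mm above the bench, axes parallel
- fixture: fixed green fixture, bed 190 mm (x) by 360 mm (y), bed top 20 mm above the bench. Origin: at bench level under the centre of the plate's seat. y points from the ledge to the seat (the way to push); x points away from the robot to the fence. White loading ledge (slick; the plate slides easily on it): top 28 mm above the bench, y = -160 to -54 mm, x = -70 to +60 mm
- pin_near (a point): foot, on the bed, of the brass pin nearer the robot, at (-40, 0) mm in the fixture's frame. Pin 10 mm thick, 8 mm tall, upper half tapering to 4 mm, tip level with the ledge
- pin_far (a point): foot of the other pin, same shape, at (40, 0) mm in the fixture's frame
- hole_near (a point): centre of the lower mouth of the plate's hole that belongs on pin_near: 14 mm through hole at (-40, 0) mm in the plate's frame; 2 mm of play all round on the pin
- hole_far (a point): centre of the lower mouth of the plate's hole that belongs on pin_far: 14 mm through hole at (40, 0) mm in the plate's frame
- fence (a point): top edge, 50 mm above the bench, of the dark steel fence's upright face, at (61.5, 0) mm in the fixture's frame. The face looks to -x and runs from y = -160 to +70 mm. A plate pushed flush against it is 1.5 mm beyond its seat in x, which the pins' play takes up: a good guide for sliding the plate along
- bobbin: copper-coloured bobbin, 28 mm across and 32 mm tall, standing on the fixture's bed near its +y end, 95 to 110 mm beyond the edge of the seated plate; origin: centre of its underside. Bystander
- screwdriver: screwdriver lying on the bench to the left; bystander
- spanner: steel spanner lying on the bench between robot and fixture, to the right; bystander
- brush: brush lying on the bench to the right; bystander
- jar: amber glass jar with a black cap, 60 mm across, 75 mm tall; bystander
- cup: open steel cup, 72 mm across, 80 mm tall; bystander
- relay: clear relay on a black foot, 44 x 34 x 35 mm; bystander
Mind the look-alikes: they are no part of the job. Of the things shaped like the plate, the aluminium one is meant.

How it is judged:
By the outcome, as a careful person would: the job done as asked, in the order asked, and still so for the second after the job is handed in, with the robot touching nothing.
It also fails if it takes over 51 s, if anything falls off the work surface, if the arm or the gripper's body presses on something with over 40 N, if the wrist force passes 120 N, or if a joint passes its speed limit or range.

## Working session

There is one attempt and no reset: what is moved stays moved. The work goes in short steps, Python scripts to look and compute and a tool call to move; the robot and the scene stay as the last step left them, time stands still between calls to the robot, and variables do not carry over. Pictures are saved under pics/ and viewed, and the job is handed in when it is done.

Besides the shell and the picture viewer there is one more tool, called after "Call:" as a command line: name --argument value ..., lists and objects as JSON in quotes. arm_command: Moves the arm, as the interface text tells. Shift numbers are shares of 0.02 m and turn numbers shares of 0.08 rad, none past 1 either way. Its arguments: {"type":"object","properties":{"plan":{"type":"array","items":{"type":"object","properties":{"dx":{"type":"number"},"dy":{"type":"number"},"dz":{"type":"number"},"wx":{"type":"number"},"wy":{"type":"number"},"wz":{"type":"number"}}}},"fingers":{"type":"number"},"force":{"type":"number"}},"required":["plan"]}

```bash
ls; mkdir -p pics; python3 - <<'E'
from plant import r
import cv2
s=r.get_state();print(s)
for n in ("scene","side","wrist"):
    p,d=r.capture(n);cv2.imwrite(f"pics/{n}0.png",p[:,:,::-1]);m=r.camera_model(n);print(n,m)
E
```

```text
pics
{'time_s': 0.0, 'joints': array([ 9.32842054e+01,  2.05937168e+01,  6.34584908e-01, -1.97197472e-02,
       -7.01345084e+01, -1.65082734e+01]), 'qd': array([-0.00357637,  0.02848115,  0.02545879,  0.0274039 ,  0.00823351,
       -0.08132554]), 'joint_torque': array([-2.09575366e-03, -5.82708871e+01,  2.93062609e+01,  6.99722975e+00,
        6.91663125e-03, -1.56422452e-04]), 'tcp_pos': array([0.1543155 , 0.65665729, 0.23660432]), 'eef_rot': array([ 95.31190898,  89.90454182, -97.91887518]), 'contact_force': array([-0.75293889,  0.71289784, -0.16076722]), 'moment': array([ 0.02010341, -0.0014578 , -0.02230759]), 'gripper_width': 0.08771692385221981}
scene {'vertical_fov': 54.65652707751734, 'cx': 321.28699671463824, 'cy': 237.9682316116985, 'R': array([[ 0.82668604,  0.56259585,  0.00872336],
       [ 0.46645301, -0.67657749, -0.56979338],
       [-0.31466136,  0.47510927, -0.82174169]]), 't': array([-0.39112468, -0.19199505,  1.26302613])}
side {'vertical_fov': 47.36087260682892, 'cx': 328.4734307511498, 'cy': 242.16721371432942, 'R': array([[-0.99715714, -0.07486137,  0.00856859],
       [-0.06173786,  0.74652324, -0.66248886],
       [ 0.04319817, -0.6611345 , -0.74902276]]), 't': array([0.45168615, 0.09539961, 1.35606452])}
wrist {'vertical_fov': 60.88304383545842, 'cx': 325.4795592569246, 'cy': 239.56796413085195, 'R': array([[-0.22980482, -0.97323591,  0.00127074],
       [-0.93196653,  0.22043593,  0.28783049],
       [-0.28040708,  0.06496055, -0.95768053]]), 't': array([ 0.67525782, -0.03765208,  0.39128152])}
```

View pics/scene0.png

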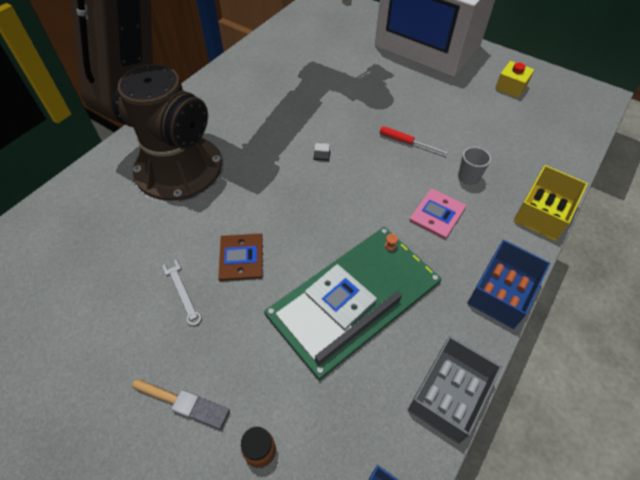

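View pics/side0.png

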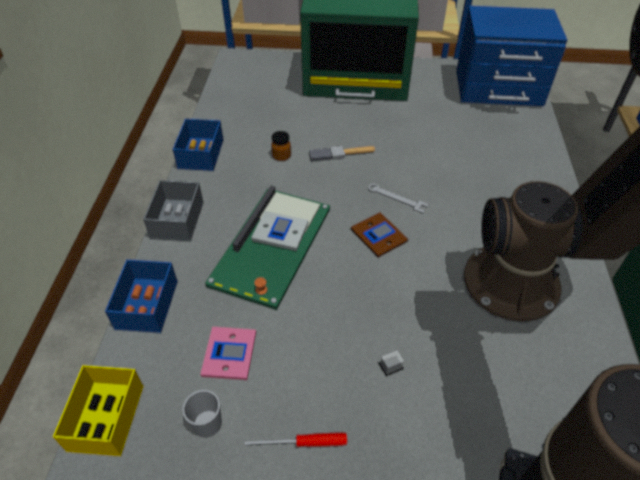

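View pics/wrist0.png

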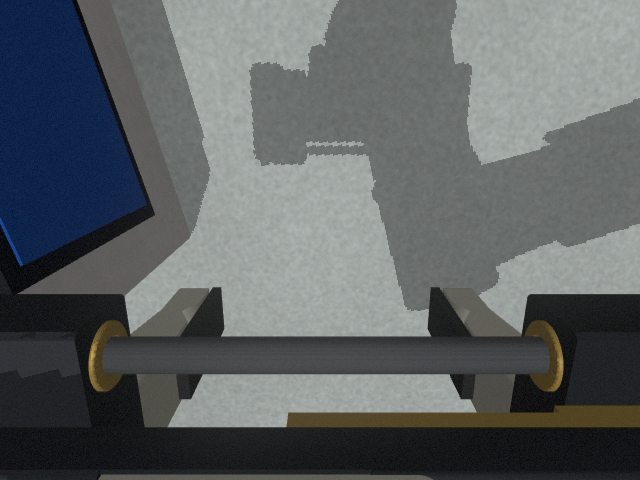

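Three plate-shaped things in the scene view: brown (241,256), pink (438,212) and light grey (341,295). The grey one is on the fixture's ledge and is aluminium, so it's the one meant. I'll enlarge it to confirm.

```bash
cat > h.py <<'E'
import numpy as np, cv2
from plant import r
def proj(m,X):
    f=240/np.tan(np.radians(m["vertical_fov"])/2)
    c=np.atleast_2d(X)@m["R"].T+m["t"]
    return np.c_[f*c[:,0]/c[:,2]+m["cx"], f*c[:,1]/c[:,2]+m["cy"]]
def onz(m,uv,z):
    f=240/np.tan(np.radians(m["vertical_fov"])/2)
    uv=np.atleast_2d(uv); d=np.c_[(uv[:,0]-m["cx"])/f,(uv[:,1]-m["cy"])/f,np.ones(len(uv))]@m["R"]
    o=-m["R"].T@m["t"]; s=(z-o[2])/d[:,2]
    return o+s[:,None]*d
E
python3 - <<'E'
from h import *
for n,(u,v,w,h) in (("scene",(255,215,200,170)),("side",(195,180,145,135))):
    p,d=r.capture(n); c=p[v:v+h,u:u+w,::-1]
    cv2.imwrite(f"pics/{n}1.png",cv2.resize(c,None,fx=4 if n=='side' else 3.5,fy=4 if n=='side' else 3.5,interpolation=cv2.INTER_CUBIC))
    m=r.camera_model(n)
    for q,z in (("pin_near",.02),("pin_far",.02),("hole_near",.028),("hole_far",.028),("fence",.05),("fixture",0),("plate",.028),("bobbin",.02)):
        for o in r.spot_point(n,q)[:3]:
            print(n,q,np.round(o["score"],2),np.round(o["centre"],1),np.round(onz(m,o["centre"],z)[0],4))
E
```

```text
scene pin_near 0.92 [343.9 285.6] [ 0.5755 -0.061   0.02  ]
scene pin_far 0.62 [365.1 309.5] [ 0.6449 -0.0845  0.02  ]
scene hole_near 0.94 [321.7 281.5] [ 0.5312 -0.0842  0.028 ]
scene hole_near 0.74 [238.  246.3] [ 0.3174 -0.1173  0.028 ]
scene hole_near 0.63 [445.7 205.1] [0.6639 0.2717 0.028 ]
scene hole_far 0.94 [353.6 309.2] [ 0.6257 -0.1015  0.028 ]
scene hole_far 0.91 [243.3 271.1] [ 0.3706 -0.1622  0.028 ]
scene hole_far 0.61 [317.3 154.4] [0.3005 0.234  0.028 ]
scene fence 0.62 [373.8 312.2] [ 0.6685 -0.0935  0.05  ]
scene fence 0.29 [352.8 297.8] [ 0.6147 -0.0898  0.05  ]
scene fixture 0.89 [350.9 299.2] [ 0.6019 -0.0714  0.    ]
scene plate 0.93 [435.8 216.6] [0.6596 0.2249 0.028 ]
scene plate 0.79 [340.1 297.6] [ 0.5867 -0.0946  0.028 ]
scene plate 0.61 [241.8 259.2] [ 0.3475 -0.1397  0.028 ]
scene bobbin 0.67 [412.7 144.2] [0.492  0.4246 0.02  ]
scene bobbin 0.2 [319.3 153.5] [0.2986 0.2466 0.02  ]
side pin_near 0.85 [285.2 244.4] [ 0.5685 -0.0554  0.02  ]
side hole_near 0.96 [226.6 370.3] [0.6455 0.313  0.028 ]
side hole_near 0.63 [387.9 247.1] [ 0.3066 -0.0608  0.028 ]
side hole_near 0.59 [293.9 232.3] [ 0.55   -0.0917  0.028 ]
side hole_far 0.77 [370.2 227.8] [ 0.353  -0.1241  0.028 ]
side hole_far 0.66 [266.4 228.8] [ 0.6229 -0.0981  0.028 ]
side hole_far 0.57 [233.7 339.9] [0.6446 0.2387 0.028 ]
side fence 0.65 [248.2 223.5] [ 0.6676 -0.0926  0.05  ]
side fence 0.46 [389.9 366.5] [0.3033 0.2888 0.05  ]
side fixture 0.89 [273.4 245.6] [ 0.6018 -0.066   0.    ]
side fixture 0.46 [291.8 232. ] [ 0.5598 -0.1178  0.    ]
side plate 0.86 [276. 231.] [ 0.5969 -0.0925  0.028 ]
side plate 0.63 [376.4 236.3] [ 0.3363 -0.0954  0.028 ]
side plate 0.62 [230.6 353.3] [0.645  0.2722 0.028 ]
side bobbin 0.64 [257.8 290.7] [0.6149 0.0958 0.02  ]
```

View pics/scene1.png

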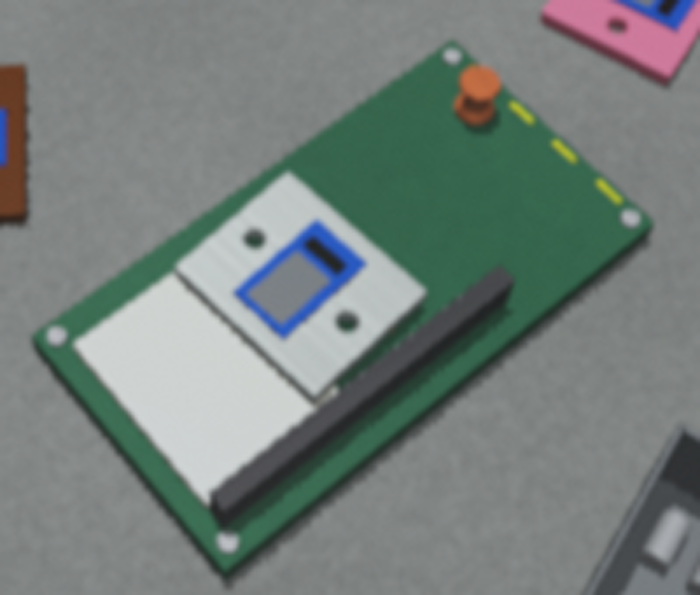

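View pics/side1.png

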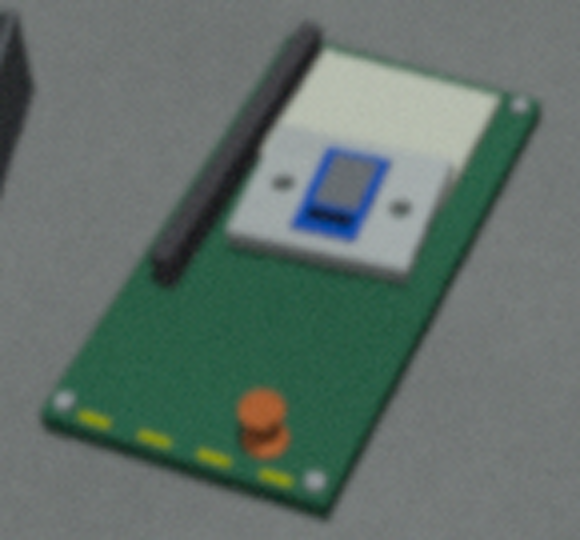

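The crop confirms it: the grey plate with the blue pad is on the white ledge, holes at crop pixels (254,238) and (347,321). Next I'll measure the fixture and plate from edges in both views.

```bash
python3 - <<'E'
from h import *
from scipy.optimize import least_squares
S=lambda *a:[(x/3.5+255-.36,y/3.5+215-.36) for x,y in a]
D=lambda *a:[(x/4+195-.375,y/4+180-.375) for x,y in a]
ms,md=r.camera_model("scene"),r.camera_model("side")
bs=onz(ms,S((452,42),(652,225),(228,566),(36,338)),.02)
bd=onz(md,D((326,512),(45,415),(318,40),(540,105)),.02) # near+y, far+y, far-y?, near-y
print(np.round(bs,4));print(np.round(bd,4))
for b in (bs,bd): 
    print("long",[np.degrees(np.arctan2(*(a-c)[:2][::-1])) for a,c in ((b[0],b[3]),(b[1],b[2]))],np.linalg.norm(b[0]-b[3]),np.linalg.norm(b[0]-b[1]))
# plate top corners z=.04
ps=onz(ms,S((289,171),(427,292),(318,400),(175,268)),.04); hs=onz(ms,S((254,238),(347,321)),.04)
pd=onz(md,D((407,272),(229,234),(264,128),(450,163)),.04); hd=onz(md,D((401,208),(283,182)),.04)
for a in (ps,hs,pd,hd): print(np.round(a,4), np.round(a.mean(0),4))
# ledge
print(np.round(onz(ms,S((74,343),(207,503)),.028),4),np.round(onz(md,D((500,97),(325,50)),.028),4))
# fence top face edge facing -x
print(np.round(onz(ms,S((213,495),(498,268)),.05),4),np.round(onz(md,D((325,38),(183,262)),.05),4))
s,_=None,None
m=r.camera_model("wrist");print("cam",-m["R"].T@m["t"],r.get_state()["tcp_pos"])
E
```

```text
[[ 0.5675  0.1314  0.02  ]
 [ 0.7468  0.0776  0.02  ]
 [ 0.6463 -0.2601  0.02  ]
 [ 0.4692 -0.21    0.02  ]]
[[ 0.5647  0.1406  0.02  ]
 [ 0.7428  0.0843  0.02  ]
 [ 0.6255 -0.256   0.02  ]
 [ 0.4653 -0.2045  0.02  ]]
long [np.float64(73.93561507153325), np.float64(73.42243467273227)] 0.35531281357087285 0.18720715258707027
long [np.float64(73.94006730768504), np.float64(70.97876503217152)] 0.3590589591788028 0.18681510187986572
[[ 0.5377 -0.0317  0.04  ]
 [ 0.655  -0.0566  0.04  ]
 [ 0.638  -0.1543  0.04  ]
 [ 0.518  -0.1306  0.04  ]] [ 0.5872 -0.0933  0.04  ]
[[ 0.5465 -0.0854  0.04  ]
 [ 0.6249 -0.1011  0.04  ]] [ 0.5857 -0.0932  0.04  ]
[[ 0.5361 -0.0297  0.04  ]
 [ 0.6522 -0.0521  0.04  ]
 [ 0.6449 -0.1475  0.04  ]
 [ 0.5188 -0.1258  0.04  ]] [ 0.588  -0.0888  0.04  ]
[[ 0.5461 -0.0834  0.04  ]
 [ 0.6249 -0.0998  0.04  ]] [ 0.5855 -0.0916  0.04  ]
[[ 0.4933 -0.2022  0.028 ]
 [ 0.6172 -0.239   0.028 ]] [[ 0.4925 -0.2019  0.028 ]
 [ 0.6175 -0.238   0.028 ]]
[[ 0.6221 -0.2399  0.05  ]
 [ 0.6843 -0.0228  0.05  ]] [[ 0.6145 -0.2267  0.05  ]
 [ 0.6742 -0.0178  0.05  ]]
cam [0.22984875 0.64020835 0.3854167 ] [0.1544084  0.65707675 0.23754921]
```

```bash
cat >> h.py <<'E'
from scipy.spatial.transform import Rotation as Ro
A=np.radians(-16.3); ux=np.array([np.cos(A),np.sin(A),0]); uy=np.array([-np.sin(A),np.cos(A),0]); O=np.array([.6049,-.0681,0])
def fx(p): p=np.asarray(p)-O; return np.array([p@ux,p@uy,p[2]])
def wd(f): return O+f[0]*ux+f[1]*uy+np.array([0,0,f[2]])
def tool(s=None):
    s=s or r.get_state(); return s["tcp_pos"],Ro.from_euler("xyz",s["eef_rot"],degrees=True).as_matrix()
def need(target_f,camdir=None,zsign=1):
    """shares needed; camdir: fixture dir for tool z"""
    p,R=tool(); d=R.T@(wd(target_f)-p)/.02
    print("fixture tcp mm",np.round(fx(p)*1000,1),"shift shares",np.round(d,2))
    if camdir is not None:
        z=camdir[0]*ux+camdir[1]*uy; x=np.array([0,0,-1.]); T=np.c_[x,np.cross(z,x),z]
        print("turn shares",np.round(Ro.from_matrix(R.T@T).as_rotvec()/.08,2))
E
python3 - <<'E'
from h import *
p,R=tool();print(np.round(R,3)); m=r.camera_model("wrist");print("cam in tool",R.T@(-m["R"].T@m["t"]-p), r.tcp_to_tips)
for c in ((1,0),(-1,0),(0,1),(0,-1)): need((-.15,-.03,.2),c)
E
```

```text
[[-0.    -0.229 -0.973]
 [-0.    -0.973  0.229]
 [-1.     0.     0.   ]]
cam in tool [-0.14786784 -0.00083121 -0.07729809] 0.011
fixture tcp mm [-635.9  569.6  237.5] shift shares [  1.88  31.24 -22.65]
turn shares [-38.6   0.    0. ]
fixture tcp mm [-635.9  569.6  237.5] shift shares [  1.88  31.24 -22.65]
turn shares [ 0.67  0.   -0.  ]
fixture tcp mm [-635.9  569.6  237.5] shift shares [  1.88  31.24 -22.65]
turn shares [20.31 -0.   -0.  ]
fixture tcp mm [-635.9  569.6  237.5] shift shares [  1.88  31.24 -22.65]
turn shares [-18.96   0.    -0.  ]
```

Call:
arm_command --plan '[{"dy": 0.98, "dz": -0.71}, {"dy": 0.98, "dz": -0.71}, {"dy": 0.98, "dz": -0.71}, {"dy": 0.98, "dz": -0.71}, {"dy": 0.98, "dz": -0.71}, {"dy": 0.98, "dz": -0.71}, {"dy": 0.98, "dz": -0.71}, {"dy": 0.98, "dz": -0.71}, {"dy": 0.98, "dz": -0.71}, {"dy": 0.98, "dz": -0.71}, {"dy": 0.98, "dz": -0.71}, {"dy": 0.98, "dz": -0.71}, {"dy": 0.98, "dz": -0.71}, {"dy": 0.98, "dz": -0.71}, {"dy": 0.98, "dz": -0.71}, {"dy": 0.98, "dz": -0.71}]' --fingers -0.14 --force 20

```text
schema error: expected keys dx, dy, dz, wx, wy, wz
```

```bash
python3 - <<'E'
from h import *
need((-.15,-.03,.2),(-1,0));s=r.get_state();print(s["time_s"],s["joints"],s["gripper_width"])
E
```

```text
fixture tcp mm [-635.9  569.6  237.5] shift shares [  1.88  31.24 -22.65]
turn shares [ 0.67  0.   -0.  ]
1.05 [ 9.32840718e+01  2.05469649e+01  6.81519740e-01 -5.90128718e-04
 -7.01355560e+01 -1.65060697e+01] 0.08782836764056626
```

All six keys are needed in every row.

Call:
arm_command --plan '[{"dx": 0, "dy": 0.98, "dz": -0.71, "wx": 0.05, "wy": 0, "wz": 0}, {"dx": 0, "dy": 0.98, "dz": -0.71, "wx": 0.05, "wy": 0, "wz": 0}, {"dx": 0, "dy": 0.98, "dz": -0.71, "wx": 0.05, "wy": 0, "wz": 0}, {"dx": 0, "dy": 0.98, "dz": -0.71, "wx": 0.05, "wy": 0, "wz": 0}, {"dx": 0, "dy": 0.98, "dz": -0.71, "wx": 0.05, "wy": 0, "wz": 0}, {"dx": 0, "dy": 0.98, "dz": -0.71, "wx": 0.05, "wy": 0, "wz": 0}, {"dx": 0, "dy": 0.98, "dz": -0.71, "wx": 0.05, "wy": 0, "wz": 0}, {"dx": 0, "dy": 0.98, "dz": -0.71, "wx": 0.05, "wy": 0, "wz": 0}, {"dx": 0, "dy": 0.98, "dz": -0.71, "wx": 0.05, "wy": 0, "wz": 0}, {"dx": 0, "dy": 0.98, "dz": -0.71, "wx": 0.05, "wy": 0, "wz": 0}, {"dx": 0, "dy": 0.98, "dz": -0.71, "wx": 0.05, "wy": 0, "wz": 0}, {"dx": 0, "dy": 0.98, "dz": -0.71, "wx": 0.05, "wy": 0, "wz": 0}, {"dx": 0, "dy": 0.98, "dz": -0.71, "wx": 0.05, "wy": 0, "wz": 0}, {"dx": 0, "dy": 0.98, "dz": -0.71, "wx": 0.05, "wy": 0, "wz": 0}, {"dx": 0, "dy": 0.98, "dz": -0.71, "wx": 0.05, "wy": 0, "wz": 0}, {"dx": 0, "dy": 0.98, "dz": -0.71, "wx": 0.05, "wy": 0, "wz": 0}]' --fingers -0.14 --force 20

```text
time_s: 2.38
tcp_pos: [0.2967, 0.2824, 0.2369]
eef_rot: [-104.0, 89.8, 59.2]
contact_force: [1.3, 0.1, -0.6]
gripper_width: 0.0501
```

```bash
python3 - <<'E'
from h import *
need((-.15,-.03,.2),(-1,0));s=r.get_state();print(s["time_s"],s["joints"],s["gripper_width"])
E
```

```text
fixture tcp mm [-394.2  249.9  236.9] shift shares [  1.8   13.9  -12.32]
turn shares [-0.1  -0.01  0.05]
2.3833 [ 7.15594457e+01 -5.82166453e+00 -3.05004981e+01  5.33456123e-02
 -6.50995794e+01  1.66053942e+00] 0.050077054944114484
```

Call:
arm_command --plan '[{"dx": 0, "dy": 0.9, "dz": -0.8, "wx": 0, "wy": 0, "wz": 0}, {"dx": 0, "dy": 0.9, "dz": -0.8, "wx": 0, "wy": 0, "wz": 0}, {"dx": 0, "dy": 0.9, "dz": -0.8, "wx": 0, "wy": 0, "wz": 0}, {"dx": 0, "dy": 0.9, "dz": -0.8, "wx": 0, "wy": 0, "wz": 0}, {"dx": 0, "dy": 0.9, "dz": -0.8, "wx": 0, "wy": 0, "wz": 0}, {"dx": 0, "dy": 0.9, "dz": -0.8, "wx": 0, "wy": 0, "wz": 0}, {"dx": 0, "dy": 0.9, "dz": -0.8, "wx": 0, "wy": 0, "wz": 0}, {"dx": 0, "dy": 0.9, "dz": -0.8, "wx": 0, "wy": 0, "wz": 0}, {"dx": 0, "dy": 0.9, "dz": -0.8, "wx": 0, "wy": 0, "wz": 0}, {"dx": 0, "dy": 0.9, "dz": -0.8, "wx": 0, "wy": 0, "wz": 0}, {"dx": 0, "dy": 0.9, "dz": -0.8, "wx": 0, "wy": 0, "wz": 0}, {"dx": 0, "dy": 0.9, "dz": -0.8, "wx": 0, "wy": 0, "wz": 0}, {"dx": 0, "dy": 0.9, "dz": -0.8, "wx": 0, "wy": 0, "wz": 0}, {"dx": 0, "dy": 0.9, "dz": -0.8, "wx": 0, "wy": 0, "wz": 0}, {"dx": 0, "dy": 0.9, "dz": -0.8, "wx": 0, "wy": 0, "wz": 0}, {"dx": 0, "dy": 0.9, "dz": -0.8, "wx": 0, "wy": 0, "wz": 0}]'

```text
time_s: 3.72
tcp_pos: [0.4643, -0.0864, 0.2405]
eef_rot: [-119.0, 88.8, 44.4]
contact_force: [0.5, 0.2, 0.8]
gripper_width: 0.0498
```

```bash
python3 - <<'E'
from h import *
need((-.15,-.03,.2),(-1,0));s=r.get_state();print(s["time_s"],s["joints"],s["gripper_width"])
p,d=r.capture("wrist");cv2.imwrite("pics/w2.png",p[:,:,::-1])
E
```

```text
fixture tcp mm [-129.8  -57.   240.5] shift shares [ 2.04 -1.31  1.04]
turn shares [-0.06 -0.13  0.23]
3.7167 [ 12.89819809   0.50412982 -23.80155011  -0.68405893 -64.68870833
  60.82666078] 0.049774791361989125
```

View pics/w2.png

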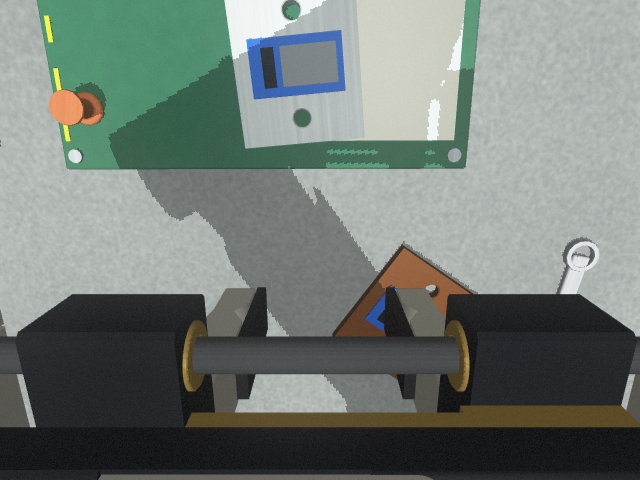

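The wrist view shows the bed's near corners at (68,167) and (466,167), the plate's near edge from (244,148) to (364,138), and holes at (302,118) and (291,10). The brown look-alike at (405,290) is close under the hand and must stay untouched.

```bash
python3 - <<'E'
from h import *
m=r.camera_model("wrist")
b=onz(m,[(68,167),(466,167)],.02);h=onz(m,[(302,118),(291,10)],.041);c=onz(m,[(244.5,148.5),(364,138)],.04);l=onz(m,[(456,140),(465,0)],.028)
print("bed near edge yaw",np.degrees(np.arctan2(*(b[0]-b[1])[:2][::-1]))-90,np.linalg.norm(b[0]-b[1]))
for n,a in (("bed",b),("holes",h),("corners",c),("ledge",l)): print(n,np.round([fx(q)*1000 for q in a],1))
print("plate yaw rel",np.degrees(np.arctan2(*(h[1]-h[0])[:2][::-1]))+16.3)
for o in r.cut_out("wrist","plate")[:3]: print(o["score"],o["bbox"])
br=onz(m,[(405,244),(334,334),(476,294)],.012);print("brown",np.round([fx(q)*1000 for q in br],1))
E
```

```text
bed near edge yaw -16.52227802653114 0.35775917021949816
bed [[ -90.4  178.3   20. ]
 [ -91.8 -179.5   20. ]]
holes [[-49.3 -35.9  41. ]
 [ 29.8 -29.2  41. ]]
corners [[-73.5  13.   40. ]
 [-65.5 -86.9  40. ]]
ledge [[ -68.  -166.4   28. ]
 [  38.5 -164.5   28. ]]
plate yaw rel 4.839391998744233
0.95 [225.4, 1.6, 139.3, 145.5]
0.67 [332.2, 249.6, 139.3, 130.6]
brown [[-165.7 -130.3   12. ]
 [-262.4  -62.2   12. ]
 [-217.6 -203.1   12. ]]
```

Call:
arm_command --plan '[{"dx": 0.8, "dy": -0.3, "dz": -0.1, "wx": 0, "wy": -0.03, "wz": 0.06}, {"dx": 0.8, "dy": -0.3, "dz": -0.1, "wx": 0, "wy": -0.03, "wz": 0.06}, {"dx": 0.8, "dy": -0.3, "dz": -0.1, "wx": 0, "wy": -0.03, "wz": 0.06}, {"dx": 0.8, "dy": -0.3, "dz": -0.1, "wx": 0, "wy": -0.03, "wz": 0.06}, {"dx": 0.6, "dy": -0.1, "dz": -0.1, "wx": 0, "wy": 0, "wz": 0}, {"dx": 0.3, "dy": 0, "dz": 0, "wx": 0, "wy": 0, "wz": 0}, {"dx": 0, "dy": 0, "dz": 0, "wx": 0, "wy": 0, "wz": 0}, {"dx": 0, "dy": 0, "dz": 0, "wx": 0, "wy": 0, "wz": 0}]'

```text
time_s: 4.48
tcp_pos: [0.4834, -0.0641, 0.1573]
eef_rot: [163.9, 89.8, -33.1]
contact_force: [0.7, 0.4, 0.4]
gripper_width: 0.0499
```

```bash
python3 - <<'E'
from h import *
need((-.11,-.032,.043),(-1,0));s=r.get_state();print(s["time_s"],s["contact_force"])
p,d=r.capture("wrist");cv2.imwrite("pics/w3.png",p[:,:,::-1])
E
```

```text
fixture tcp mm [-117.7  -30.3  157.3] shift shares [ 5.72  0.08 -0.37]
turn shares [-0.15 -0.04 -0.01]
4.4833 [0.70571765 0.36597302 0.41667724]
```

View pics/w3.png

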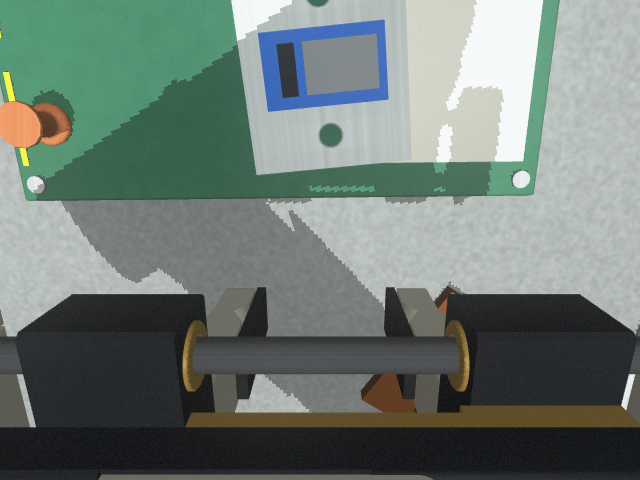

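The wrist view shows the bed's near edge from (25,199) to (534,194), the ledge corner near (527,162), the plate's corners at (257,175) and (411,161), and the near hole at (331,134).

```bash
python3 - <<'E'
from h import *
m=r.camera_model("wrist")
b=onz(m,[(25,199),(534,194)],.02);h=onz(m,[(331,134.5)],.041);c=onz(m,[(257,175),(411,160)],.04);l=onz(m,[(527,162),(430,163)],.028)
print("bed near edge yaw",np.degrees(np.arctan2(*(b[0]-b[1])[:2][::-1]))-90,np.linalg.norm(b[0]-b[1]))
for n,a in (("bed",b),("hole",h),("corners",c),("ledge",l)): print(n,np.round([fx(q)*1000 for q in a],1))
# reproject the model from scene-based O
print(proj(m,[wd((-.095,.18,.02)),wd((-.095,-.18,.02)),wd((-.07,-.16,.028)),wd((-.07,-.09,.028))]).round(0))
E
```

```text
bed near edge yaw -16.469221663166167 0.3601236877579771
bed [[ -93.   183.    20. ]
 [ -94.1 -177.1   20. ]]
hole [[-50.7 -33.8  41. ]]
corners [[-75.6  14.3  40. ]
 [-67.3 -85.   40. ]]
ledge [[ -70.8 -165.4   28. ]
 [ -70.6 -100.3   28. ]]
[[ 30. 202.]
 [538. 195.]
 [519. 161.]
 [415. 162.]]
```

Call:
arm_command --plan '[{"dx": 0.9, "dy": 0, "dz": -0.05, "wx": -0.03, "wy": 0, "wz": 0}, {"dx": 0.9, "dy": 0, "dz": -0.05, "wx": -0.03, "wy": 0, "wz": 0}, {"dx": 0.9, "dy": 0, "dz": -0.05, "wx": -0.03, "wy": 0, "wz": 0}, {"dx": 0.9, "dy": 0, "dz": -0.05, "wx": -0.03, "wy": 0, "wz": 0}, {"dx": 0.9, "dy": 0, "dz": 0, "wx": 0, "wy": 0, "wz": 0}, {"dx": 0.6, "dy": 0, "dz": 0, "wx": 0, "wy": 0, "wz": 0}, {"dx": 0.3, "dy": 0, "dz": 0, "wx": 0, "wy": 0, "wz": 0}, {"dx": 0, "dy": 0, "dz": 0, "wx": 0, "wy": 0, "wz": 0}]'

```text
time_s: 5.2
tcp_pos: [0.4945, -0.0648, 0.055]
eef_rot: [-159.4, 88.8, 4.2]
contact_force: [-0.1, -0.8, -0.2]
gripper_width: 0.0499
```

```bash
python3 - <<'E'
from h import *
need((-.09,-.032,.043),(-1,0));s=r.get_state();print(s["time_s"],s["contact_force"])
p,d=r.capture("wrist");cv2.imwrite("pics/w4.png",p[:,:,::-1])
E
```

```text
fixture tcp mm [-106.9  -27.8   55. ] shift shares [ 0.61  0.21 -0.83]
turn shares [-0.02 -0.25  0.1 ]
5.2 [-0.14929374 -0.84378165 -0.19913451]
```

View pics/w4.png

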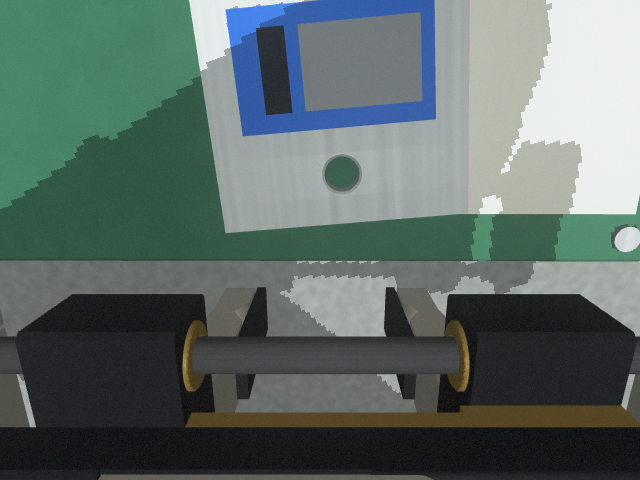

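Call:
arm_command --plan '[{"dx": 0.4, "dy": 0.1, "dz": -0.3, "wx": 0, "wy": -0.15, "wz": 0.05}, {"dx": 0.3, "dy": 0.1, "dz": -0.3, "wx": 0, "wy": -0.1, "wz": 0.05}, {"dx": 0.1, "dy": 0, "dz": -0.2, "wx": 0, "wy": 0, "wz": 0}, {"dx": 0, "dy": 0, "dz": 0, "wx": 0, "wy": 0, "wz": 0}]'

```text
time_s: 5.58
tcp_pos: [0.513, -0.073, 0.0436]
eef_rot: [-159.1, 89.6, 4.6]
contact_force: [1.2, 0.2, 0.2]
gripper_width: 0.0501
```

```bash
python3 - <<'E'
from h import *
need((-.0685,-.032,.043),(-1,0));s=r.get_state();print(s["time_s"],s["contact_force"])
E
```

```text
fixture tcp mm [-86.9 -30.5  43.6] shift shares [ 0.04  0.07 -0.92]
turn shares [-0.   -0.08  0.03]
5.5833 [1.18399233 0.17535568 0.20417592]
```

Call:
arm_command --plan '[{"dx": 0, "dy": 0, "dz": -0.15, "wx": 0, "wy": -0.03, "wz": 0}, {"dx": 0, "dy": 0, "dz": -0.15, "wx": 0, "wy": 0, "wz": 0}, {"dx": 0, "dy": 0, "dz": -0.15, "wx": 0, "wy": 0, "wz": 0}, {"dx": 0, "dy": 0, "dz": -0.15, "wx": 0, "wy": 0, "wz": 0}, {"dx": 0, "dy": 0, "dz": 0, "wx": 0, "wy": 0, "wz": 0}]'

```text
time_s: 6.0
tcp_pos: [0.5261, -0.0766, 0.0454]
eef_rot: [-149.6, 89.6, 14.1]
contact_force: [0.4, -0.0, 0.1]
gripper_width: 0.0497
```

```bash
python3 - <<'E'
from h import *
need((-.0685,-.032,.043),(-1,0));s=r.get_state();print(s["time_s"],s["contact_force"])
p,d=r.capture("wrist");cv2.imwrite("pics/w5.png",p[:,:,::-1])
E
```

```text
fixture tcp mm [-73.2 -30.3  45.4] shift shares [ 0.12  0.09 -0.24]
turn shares [-0.01 -0.08  0.04]
6.0 [ 0.4042693  -0.0251413   0.11390501]
```

View pics/w5.png

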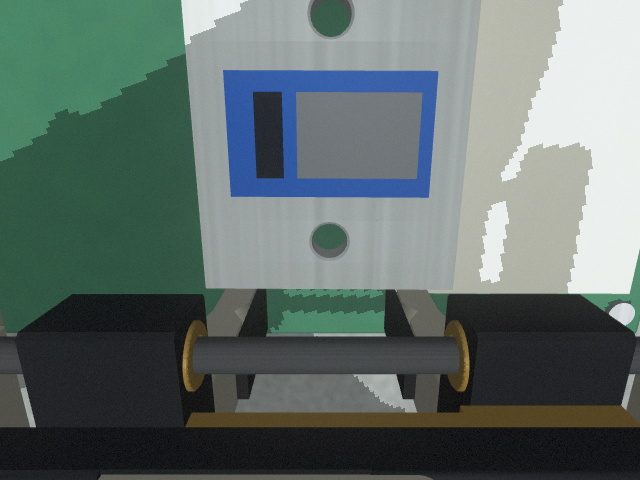

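The plate is now square to the fingers, with holes at (329,240) and (331,14) and its near edge at row 289. I'll measure the remaining gap.

```bash
python3 - <<'E'
from h import *
m=r.camera_model("wrist")
h=onz(m,[(329,239),(331,14)],.040);c=onz(m,[(206,289),(454,289)],.04)
for a in (h,c): print(np.round([fx(q)*1000 for q in a],1))
print(np.degrees(np.arctan2(*(h[1]-h[0])[:2][::-1]))+16.3)
for q in ("scene","side"):
    p,d=r.capture(q); u,v,w,hh=(255,215,200,170) if q=="scene" else (195,180,145,135)
    cv2.imwrite(f"pics/{q}5.png",cv2.resize(p[v:v+hh,u:u+w,::-1],None,fx=3.5,fy=3.5,interpolation=cv2.INTER_CUBIC))
E
```

```text
[[-42.1 -30.9  40. ]
 [ 36.9 -31.5  40. ]]
[[-63.3  19.2  40. ]
 [-63.3 -81.7  40. ]]
-0.44761088135835436
```

View pics/side5.png

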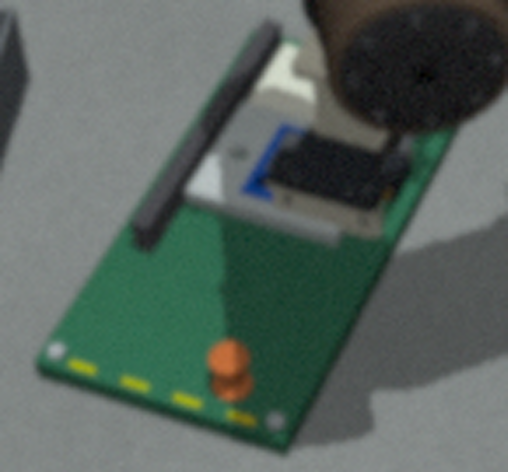

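Call:
arm_command --plan '[{"dx": 0.1, "dy": 0, "dz": -0.1, "wx": 0, "wy": 0, "wz": 0}, {"dx": 0, "dy": 0, "dz": -0.06, "wx": 0, "wy": 0, "wz": 0}, {"dx": 0, "dy": 0, "dz": 0, "wx": 0, "wy": 0, "wz": 0}]'

```text
time_s: 6.4
tcp_pos: [0.5281, -0.0774, 0.043]
eef_rot: [-146.6, 89.7, 17.0]
contact_force: [0.5, 0.6, 1.0]
gripper_width: 0.05
```

```bash
python3 - <<'E'
from h import *
need((-.0685,-.032,.043),(-1,0));s=r.get_state();print(s["time_s"],s["contact_force"])
E
```

```text
fixture tcp mm [-71.1 -30.5  43. ] shift shares [-0.    0.07 -0.13]
turn shares [-0.01 -0.06  0.04]
6.4 [0.54355764 0.63218792 1.00273072]
```

Call:
arm_command --plan '[{"dx": 0, "dy": 0, "dz": -0.08, "wx": 0, "wy": 0, "wz": 0}, {"dx": 0, "dy": 0, "dz": -0.07, "wx": 0, "wy": 0, "wz": 0}, {"dx": 0, "dy": 0, "dz": 0, "wx": 0, "wy": 0, "wz": 0}]'

```text
time_s: 6.65
tcp_pos: [0.5305, -0.0784, 0.0427]
eef_rot: [-142.4, 89.7, 21.3]
contact_force: [-0.8, -0.1, 0.0]
gripper_width: 0.0502
```

```bash
python3 - <<'E'
from h import *
need((-.0685,-.032,.043),(-1,0));s=r.get_state();print(s["time_s"],s["contact_force"])
p,d=r.capture("wrist");cv2.imwrite("pics/w6.png",p[:,:,::-1])
E
```

```text
fixture tcp mm [-68.5 -30.8  42.7] shift shares [-0.02  0.06 -0.  ]
turn shares [-0.01 -0.05  0.03]
6.65 [-0.76148141 -0.08869753  0.02716323]
```

View pics/w6.png

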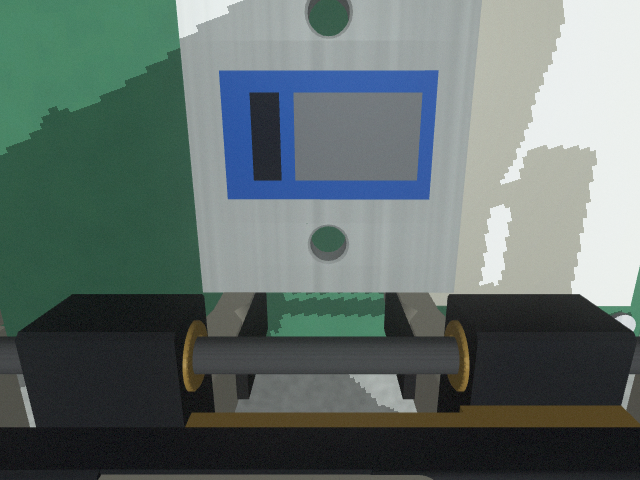

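Call:
arm_command --plan '[{"dx": 0, "dy": 0, "dz": -0.07, "wx": 0, "wy": 0, "wz": 0}, {"dx": 0, "dy": 0, "dz": 0, "wx": 0, "wy": 0, "wz": 0}]'

```text
time_s: 6.87
tcp_pos: [0.5302, -0.0788, 0.0422]
eef_rot: [-111.8, 89.9, 51.9]
contact_force: [0.4, -0.1, -0.1]
gripper_width: 0.0501
```

```bash
python3 - <<'E'
from h import *
need((-.0685,-.032,.043),(-1,0));s=r.get_state();print(s["time_s"],s["contact_force"])
p,d=r.capture("side");m=r.camera_model("side")
cv2.imwrite("pics/side7.png",cv2.resize(p[185:265,225:315,::-1],None,fx=7,fy=7,interpolation=cv2.INTER_CUBIC))
E
```

```text
fixture tcp mm [-68.7 -31.2  42.2] shift shares [-0.04  0.04 -0.01]
turn shares [-0.02 -0.01  0.03]
6.8667 [ 0.3828101  -0.10735376 -0.0880695 ]
```

View pics/side7.png

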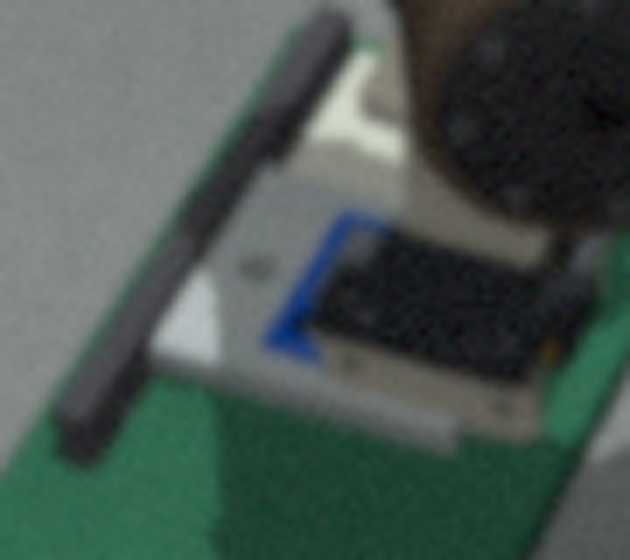

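Call:
arm_command --plan '[{"dx": 0, "dy": 0, "dz": 0.6, "wx": 0, "wy": 0, "wz": 0}, {"dx": 0, "dy": 0, "dz": 0.8, "wx": 0, "wy": 0, "wz": 0}, {"dx": -0.9, "dy": 0, "dz": 0, "wx": 0, "wy": 0, "wz": 0}, {"dx": -0.9, "dy": 0, "dz": 0, "wx": 0, "wy": 0, "wz": 0}, {"dx": -0.9, "dy": 0, "dz": 0, "wx": 0.9, "wy": 0, "wz": 0}, {"dx": -0.9, "dy": 0, "dz": 0, "wx": 0.9, "wy": 0, "wz": 0}, {"dx": -0.9, "dy": 0, "dz": 0, "wx": 0.9, "wy": 0, "wz": 0}, {"dx": -0.5, "dy": 0, "dz": 0, "wx": 0.9, "wy": 0, "wz": 0}, {"dx": 0, "dy": 0, "dz": 0, "wx": 0.9, "wy": 0, "wz": 0}, {"dx": 0, "dy": 0, "dz": 0, "wx": 0.9, "wy": 0, "wz": 0}, {"dx": 0, "dy": 0, "dz": 0, "wx": 0.9, "wy": 0, "wz": 0}, {"dx": 0, "dy": 0, "dz": 0, "wx": 0.9, "wy": 0, "wz": 0}, {"dx": 0, "dy": 0, "dz": 0, "wx": 0.9, "wy": 0, "wz": 0}, {"dx": 0, "dy": 0, "dz": 0, "wx": 0.9, "wy": 0, "wz": 0}, {"dx": 0, "dy": 0, "dz": 0, "wx": 0.9, "wy": 0, "wz": 0}, {"dx": 0, "dy": 0, "dz": 0, "wx": 0.9, "wy": 0, "wz": 0}, {"dx": 0, "dy": 0, "dz": 0, "wx": 0.9, "wy": 0, "wz": 0}, {"dx": 0, "dy": 0, "dz": 0, "wx": 0.9, "wy": 0, "wz": 0}, {"dx": 0, "dy": 0, "dz": 0, "wx": 0.9, "wy": 0, "wz": 0}, {"dx": 0, "dy": 0, "dz": 0, "wx": 0.9, "wy": 0, "wz": 0}]'

```text
time_s: 8.58
tcp_pos: [0.5122, -0.0707, 0.1533]
eef_rot: [-89.4, 88.5, 5.2]
contact_force: [-0.6, -0.4, -0.7]
gripper_width: 0.0499
```

```bash
python3 - <<'E'
from h import *
need((0,-.12,.14),(0,1));s=r.get_state();print(s["time_s"],s["contact_force"],s["joints"])
E
```

```text
fixture tcp mm [-88.2 -28.5 153.3] shift shares [ 0.73 -2.46 -5.85]
turn shares [4.58 0.07 0.33]
8.5833 [-0.57494652 -0.42697063 -0.67423211] [ 14.09417597   9.07234364 -27.0781025    0.30158983 -52.31909606
  -9.60375656]
```

Call:
arm_command --plan '[{"dx": 0, "dy": 0, "dz": 0, "wx": 0.95, "wy": 0, "wz": 0.1}, {"dx": 0, "dy": 0, "dz": 0, "wx": 0.95, "wy": 0, "wz": 0.1}, {"dx": 0, "dy": 0, "dz": 0, "wx": 0.95, "wy": 0, "wz": 0.1}, {"dx": 0, "dy": 0, "dz": 0, "wx": 0.95, "wy": 0, "wz": 0}, {"dx": 0, "dy": 0, "dz": 0, "wx": 0.9, "wy": 0, "wz": 0}, {"dx": 0, "dy": -0.8, "dz": -0.8, "wx": 0, "wy": 0, "wz": 0}, {"dx": 0, "dy": -0.8, "dz": -0.8, "wx": 0, "wy": 0, "wz": 0}, {"dx": 0, "dy": -0.8, "dz": -0.8, "wx": 0, "wy": 0, "wz": 0}, {"dx": 0, "dy": -0.8, "dz": -0.8, "wx": 0, "wy": 0, "wz": 0}, {"dx": 0, "dy": -0.8, "dz": -0.8, "wx": 0, "wy": 0, "wz": 0}, {"dx": 0, "dy": -0.6, "dz": -0.5, "wx": 0, "wy": 0, "wz": 0}, {"dx": 0, "dy": 0, "dz": 0, "wx": 0, "wy": 0, "wz": 0}, {"dx": 0, "dy": 0, "dz": 0, "wx": 0, "wy": 0, "wz": 0}]'

```text
time_s: 9.67
tcp_pos: [0.5806, -0.1905, 0.1571]
eef_rot: [-64.1, 89.0, 7.8]
contact_force: [-0.3, -0.4, -0.4]
gripper_width: 0.0498
```

```bash
python3 - <<'E'
from h import *
need((0,-.12,.14),(0,1));s=r.get_state();print(s["time_s"],s["contact_force"],s["joints"])
p,d=r.capture("wrist");cv2.imwrite("pics/w8.png",p[:,:,::-1])
E
```

```text
fixture tcp mm [  11.1 -124.3  157.1] shift shares [0.85 0.57 0.19]
turn shares [-0.4   0.09  0.2 ]
9.6667 [-0.25135933 -0.44579682 -0.44944736] [ 4.03654383e-02  1.76389419e+01 -1.46324194e+01 -1.65757913e-01
 -5.67116599e+01 -1.80656906e+01]
```

View pics/w8.png

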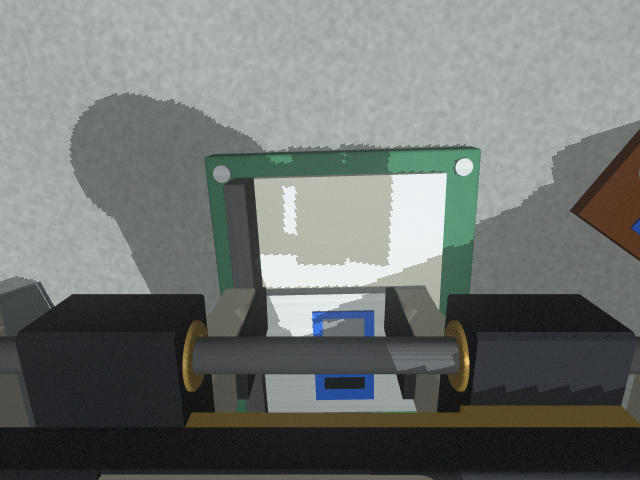

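Now the camera is behind the hand. The ledge end runs from (254,178) to (447,174) and the plate's rear edge is near row 290, between columns 266 and 427. Calibrating y from these.

```bash
python3 - <<'E'
from h import *
m=r.camera_model("wrist")
for n,px,z in (("ledge",[(254,178),(447,174)],.028),("bed",[(207,157),(480,149)],.02),("plate edge",[(270,290),(380,288)],.04),("plate rc",[(427,287)],.04)):
    print(n,np.round([fx(q)*1000 for q in onz(m,px,z)],1))
p,d=r.capture("wrist")
cv2.imwrite("pics/w8c.png",cv2.resize(p[240:430,190:480,::-1],None,fx=2.7,fy=2.7,interpolation=cv2.INTER_CUBIC))
for n,(u,v,w,h) in (("scene",(255,215,200,170)),("side",(195,180,145,135))):
    p,d=r.capture(n);cv2.imwrite(f"pics/{n}8.png",cv2.resize(p[v:v+h,u:u+w,::-1],None,fx=3.5,fy=3.5,interpolation=cv2.INTER_CUBIC))
E
```

```text
ledge [[  59.7 -162.1   28. ]
 [ -70.5 -160.9   28. ]]
bed [[  92.5 -176.3   20. ]
 [ -94.  -175.9   20. ]]
plate edge [[ 52.7 -84.5  40. ]
 [-24.8 -84.1  40. ]]
plate rc [[-57.6 -84.1  40. ]]
```

View pics/w8c.png

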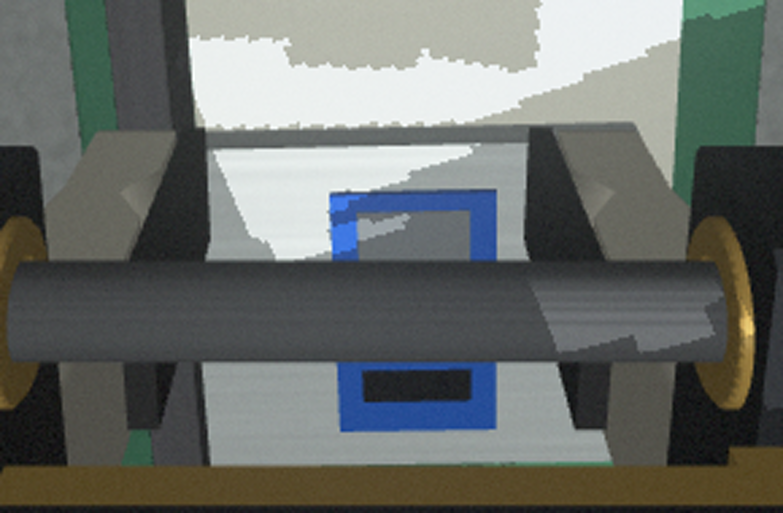

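View pics/side8.png

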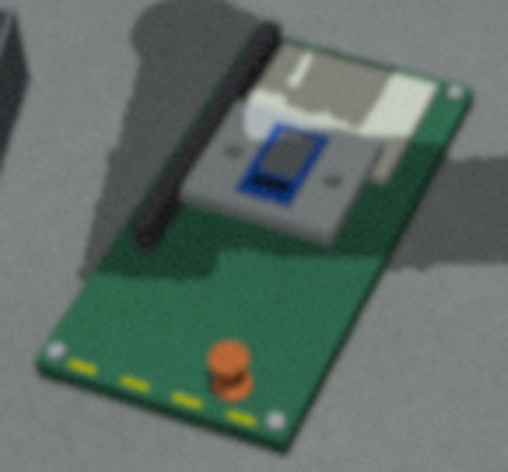

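Call:
arm_command --plan '[{"dx": 0.8, "dy": 0.15, "dz": 0, "wx": -0.15, "wy": 0.04, "wz": 0.08}, {"dx": 0.9, "dy": 0.15, "dz": 0, "wx": -0.1, "wy": 0.04, "wz": 0.08}, {"dx": 0.9, "dy": 0.15, "dz": 0, "wx": -0.1, "wy": 0, "wz": 0.05}, {"dx": 0.9, "dy": 0.1, "dz": 0, "wx": -0.05, "wy": 0, "wz": 0}, {"dx": 0.9, "dy": 0, "dz": 0, "wx": 0, "wy": 0, "wz": 0}, {"dx": 0.6, "dy": 0, "dz": 0, "wx": 0, "wy": 0, "wz": 0}, {"dx": 0, "dy": 0, "dz": 0, "wx": 0, "wy": 0, "wz": 0}]'

```text
time_s: 10.45
tcp_pos: [0.571, -0.1806, 0.0581]
eef_rot: [-65.3, 89.6, 9.1]
contact_force: [-0.7, -0.1, -0.5]
gripper_width: 0.0502
```

```bash
python3 - <<'E'
from h import *
need((0,-.095,.042),(0,1));s=r.get_state();print(s["time_s"],s["contact_force"])
E
```

```text
fixture tcp mm [  -1.  -117.5   58.1] shift shares [ 0.81 -0.06  1.12]
turn shares [0.14 0.04 0.09]
10.45 [-0.65362716 -0.09504765 -0.45328724]
```

Call:
arm_command --plan '[{"dx": 0.4, "dy": 0, "dz": 0.2, "wx": 0.1, "wy": 0, "wz": 0.06}, {"dx": 0.3, "dy": 0, "dz": 0.3, "wx": 0.05, "wy": 0.03, "wz": 0.03}, {"dx": 0.1, "dy": 0, "dz": 0.3, "wx": 0, "wy": 0, "wz": 0}, {"dx": 0, "dy": 0, "dz": 0.2, "wx": 0, "wy": 0, "wz": 0}, {"dx": 0, "dy": 0, "dz": 0, "wx": 0, "wy": 0, "wz": 0}]'

```text
time_s: 10.87
tcp_pos: [0.5786, -0.1578, 0.0434]
eef_rot: [-62.4, 89.9, 11.3]
contact_force: [-0.4, 0.8, 0.5]
gripper_width: 0.0498
```

```bash
python3 - <<'E'
from h import *
need((0,-.0605,.0417),(0,1));s=r.get_state();print(s["time_s"],s["contact_force"])
p,d=r.capture("wrist");cv2.imwrite("pics/w9.png",p[:,:,::-1])
E
```

```text
fixture tcp mm [ -0.1 -93.5  43.4] shift shares [ 0.09 -0.    1.65]
turn shares [0.   0.01 0.03]
10.8667 [-0.35025054  0.80687096  0.48518778]
```

View pics/w9.png

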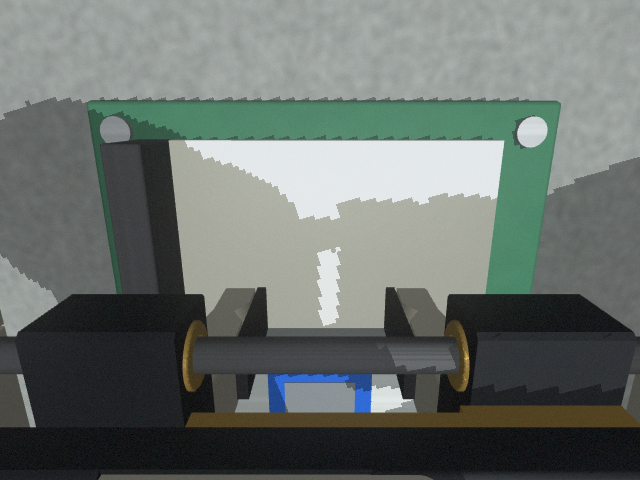

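Call:
arm_command --plan '[{"dx": 0.06, "dy": 0, "dz": 0.15, "wx": 0, "wy": 0, "wz": 0.02}, {"dx": 0.02, "dy": 0, "dz": 0.15, "wx": 0, "wy": 0, "wz": 0}, {"dx": 0, "dy": 0, "dz": 0.15, "wx": 0, "wy": 0, "wz": 0}, {"dx": 0, "dy": 0, "dz": 0.15, "wx": 0, "wy": 0, "wz": 0}, {"dx": 0, "dy": 0, "dz": 0.15, "wx": 0, "wy": 0, "wz": 0}, {"dx": 0, "dy": 0, "dz": 0.1, "wx": 0, "wy": 0, "wz": 0}, {"dx": 0, "dy": 0, "dz": 0, "wx": 0, "wy": 0, "wz": 0}]'

```text
time_s: 11.5
tcp_pos: [0.5844, -0.1404, 0.0435]
eef_rot: [-58.5, 89.8, 15.2]
contact_force: [0.6, 0.2, 0.8]
gripper_width: 0.0501
```

```bash
cat > look.py <<'E'
from h import *
import sys
need((0,-.0605,.0417),(0,1));s=r.get_state();print(s["time_s"],s["contact_force"])
for n,(u,v,w,h) in (("scene",(300,250,100,85)),("side",(225,185,90,80))):
    p,d=r.capture(n);cv2.imwrite(f"pics/{n}{sys.argv[1]}.png",cv2.resize(p[v:v+h,u:u+w,::-1],None,fx=6,fy=6,interpolation=cv2.INTER_CUBIC))
E
python3 look.py 10
```

```text
fixture tcp mm [  0.7 -75.1  43.5] shift shares [0.09 0.03 0.73]
turn shares [0.   0.02 0.04]
11.5 [0.5923494  0.22727079 0.78686125]
```

View pics/side10.png

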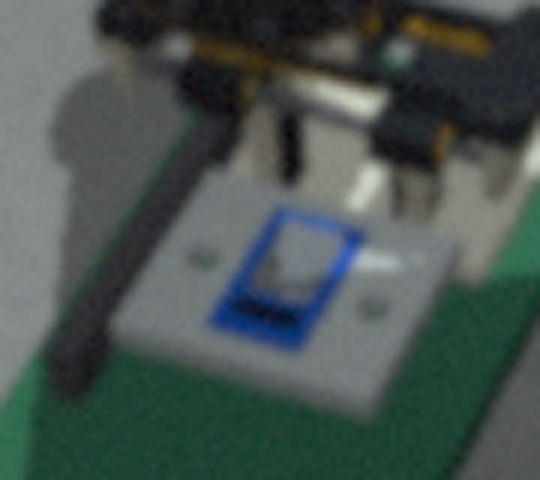

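View pics/scene10.png

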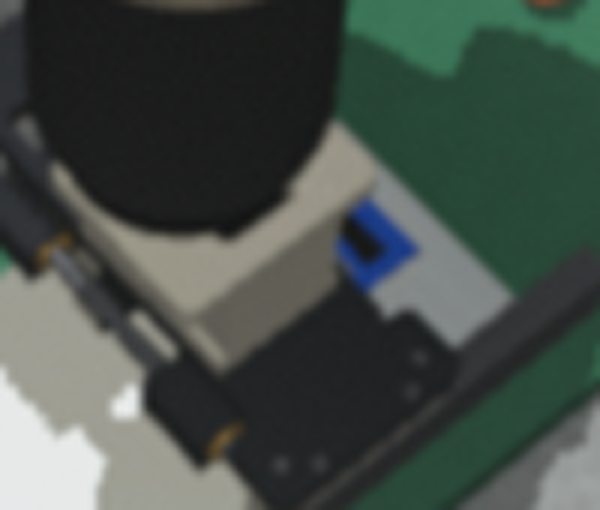

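The side crop shows the plate sliding squarely along the fence, with holes at crop pixels (204,257) and (372,305). Checking its position in the fixture frame.

```bash
cat > hs.py <<'E'
from h import *
import sys
a=list(map(float,sys.argv[1:5])); z=float(sys.argv[5])
m=r.camera_model("side")
px=[(225+a[0]/6-.42,185+a[1]/6-.42),(225+a[2]/6-.42,185+a[3]/6-.42)]
q=[fx(x)*1000 for x in onz(m,px,z)];print(np.round(q,1),np.round((q[0]+q[1])/2,1))
E
python3 hs.py 204 257 372 305 .04
```

```text
[[ 41.  -11.2  40. ]
 [-37.6 -11.5  40. ]] [  1.7 -11.3  40. ]
```

Call:
arm_command --plan '[{"dx": 0.08, "dy": 0, "dz": 0.1, "wx": 0, "wy": 0, "wz": 0.03}, {"dx": 0.04, "dy": 0, "dz": 0.1, "wx": 0, "wy": 0, "wz": 0}, {"dx": 0, "dy": 0, "dz": 0.08, "wx": 0, "wy": 0, "wz": 0}, {"dx": 0, "dy": 0, "dz": 0, "wx": 0, "wy": 0, "wz": 0}]'

```text
time_s: 11.93
tcp_pos: [0.586, -0.1352, 0.0408]
eef_rot: [-8.1, 89.9, 65.6]
contact_force: [0.5, 0.4, 0.1]
gripper_width: 0.05
```

```bash
python3 look.py 11
```

```text
fixture tcp mm [  0.7 -69.7  40.8] shift shares [-0.04  0.03  0.46]
turn shares [-0.01  0.02  0.  ]
11.9333 [0.46374846 0.4051902  0.13227424]
```

View pics/side11.png

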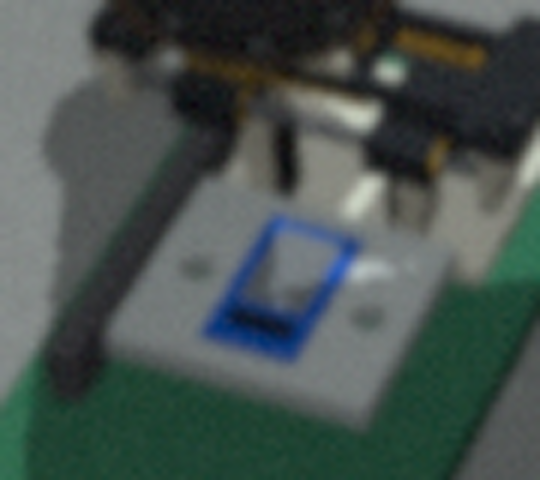

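Call:
arm_command --plan '[{"dx": 0, "dy": 0, "dz": 0.1, "wx": 0, "wy": 0, "wz": 0}, {"dx": 0, "dy": 0, "dz": 0.08, "wx": 0, "wy": 0, "wz": 0}, {"dx": 0, "dy": 0, "dz": 0, "wx": 0, "wy": 0, "wz": 0}]'

```text
time_s: 12.28
tcp_pos: [0.587, -0.1316, 0.0408]
eef_rot: [-6.1, 89.9, 67.5]
contact_force: [-0.8, -0.2, -0.2]
gripper_width: 0.0503
```

```bash
python3 hs.py 196 267 367 317 .04; python3 look.py 12
```

```text
[[ 41.7  -4.6  40. ]
 [-38.3  -4.4  40. ]] [ 1.7 -4.5 40. ]
fixture tcp mm [  0.6 -66.   40.8] shift shares [-0.04  0.03  0.27]
turn shares [-0.01  0.02  0.  ]
12.2833 [-0.82313755 -0.15399391 -0.17193992]
```

View pics/side12.png

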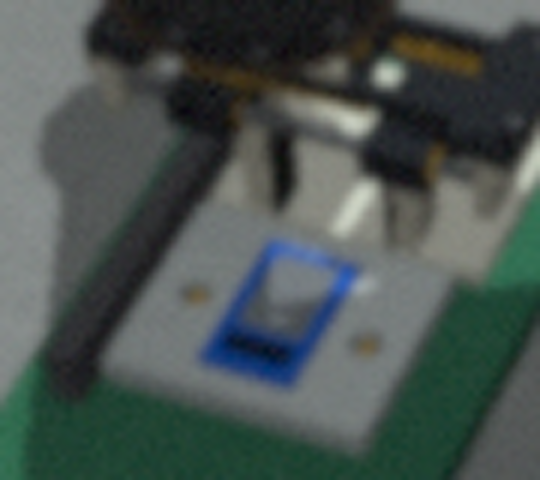

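The plate has dropped. Brass pins show in both holes, at crop pixels (196,292) and (367,345). I'll check that it's flat, then back the hand off.

```bash
python3 hs.py 196 292 367 345 .032; python3 - <<'E'
from h import *
m=r.camera_model("side")
px=[(225+a/6-.42,185+b/6-.42) for a,b in ((102,370),(362,445))]
print([np.round(fx(x)*1000,1) for x in onz(m,px,.032)])
E
```

```text
[[ 39.2   2.2  32. ]
 [-41.4   3.7  32. ]] [-1.1  3.  32. ]
[array([56.9, 56.6, 32. ]), array([-61.6,  55. ,  32. ])]
```

Call:
arm_command --plan '[{"dx": 0, "dy": 0, "dz": -0.4, "wx": 0, "wy": 0, "wz": 0}, {"dx": 0, "dy": 0, "dz": -0.8, "wx": 0, "wy": 0, "wz": 0}, {"dx": -0.9, "dy": 0, "dz": -0.3, "wx": 0, "wy": 0, "wz": 0}, {"dx": -0.9, "dy": 0, "dz": 0, "wx": 0, "wy": 0, "wz": 0}, {"dx": -0.9, "dy": 0, "dz": 0, "wx": 0, "wy": 0, "wz": 0}, {"dx": -0.9, "dy": 0, "dz": 0, "wx": 0, "wy": 0, "wz": 0}, {"dx": -0.9, "dy": 0, "dz": 0, "wx": 0, "wy": 0, "wz": 0}, {"dx": -0.9, "dy": 0.9, "dz": 0, "wx": 0, "wy": 0, "wz": 0}, {"dx": -0.9, "dy": 0.9, "dz": 0, "wx": 0, "wy": 0, "wz": 0}, {"dx": -0.6, "dy": 0.9, "dz": 0, "wx": 0, "wy": 0, "wz": 0}, {"dx": 0, "dy": 0.9, "dz": 0, "wx": 0, "wy": 0, "wz": 0}, {"dx": 0, "dy": 0.9, "dz": 0, "wx": 0, "wy": 0, "wz": 0}, {"dx": 0, "dy": 0.9, "dz": 0, "wx": 0, "wy": 0, "wz": 0}, {"dx": 0, "dy": 0, "dz": 0, "wx": 0, "wy": 0, "wz": 0}]'

```text
time_s: 13.55
tcp_pos: [0.4667, -0.1377, 0.1846]
eef_rot: [65.0, 89.8, 138.5]
contact_force: [-0.5, -0.3, -0.8]
gripper_width: 0.0501
```

```bash
python3 look.py 13; python3 - <<'E'
from h import *
p,d=r.capture("wrist");cv2.imwrite("pics/w13.png",p[:,:,::-1])
for n in ("scene","side"):
    p,d=r.capture(n);m=r.camera_model(n);cv2.imwrite(f"pics/{n}13f.png",p[:,:,::-1])
    f=240/np.tan(np.radians(m["vertical_fov"])/2)
    pts=[(x,y) for x in(-.055,.0,.055) for y in (-.042,.042)]
    for x,y in pts+[(0,.1),(-.08,.05)]:
        u,v=proj(m,wd((x,y,.032)))[0].round().astype(int); z=np.median(d[v-1:v+2,u-1:u+2])
        c=np.array([(u-m["cx"])/f*z,(v-m["cy"])/f*z,z]); print(n,x,y,np.round(1000*(m["R"].T@(c-m["t"]))[2],1))
E
```

```text
fixture tcp mm [-113.1 -105.6  184.6] shift shares [ 7.13 -5.66  2.27]
turn shares [-0.05  0.01 -0.03]
13.55 [-0.51645153 -0.32514257 -0.8102488 ]
scene -0.055 -0.042 31.0
scene -0.055 0.042 31.3
scene 0.0 -0.042 31.5
scene 0.0 0.042 31.7
scene 0.055 -0.042 30.7
scene 0.055 0.042 32.9
scene 0 0.1 19.9
scene -0.08 0.05 20.8
side -0.055 -0.042 30.7
side -0.055 0.042 31.9
side 0.0 -0.042 31.5
side 0.0 0.042 31.7
side 0.055 -0.042 30.9
side 0.055 0.042 32.1
side 0 0.1 19.9
side -0.08 0.05 21.3
```

View pics/side13.png

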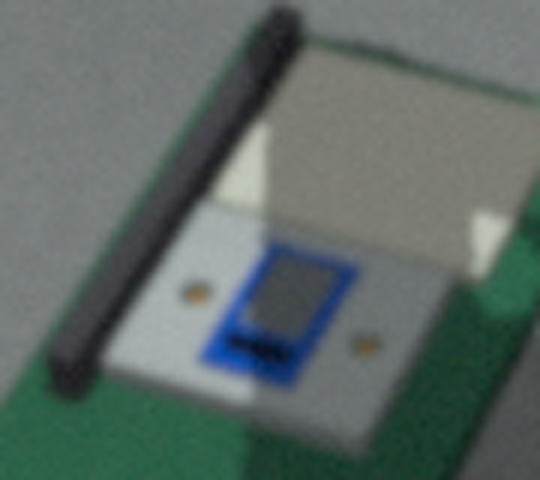

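View pics/scene13.png

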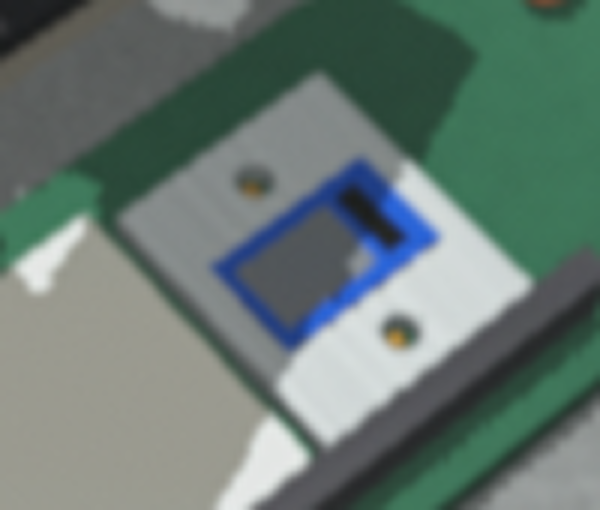

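View pics/scene13f.png

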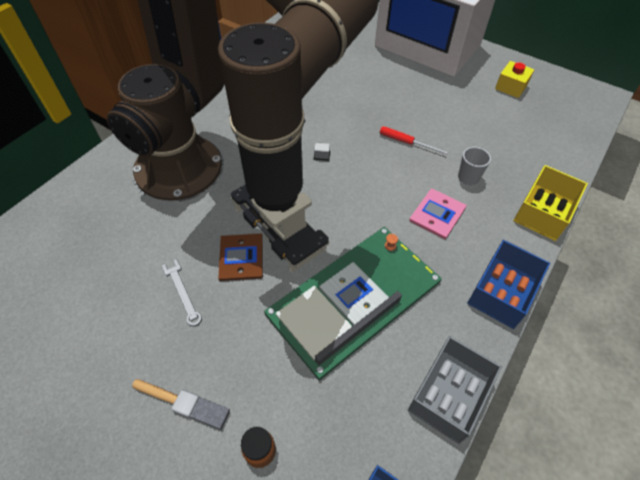

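Both pins show in the holes, and the plate's top measures 31–33 mm on all sides against 32 mm expected. The other items look unmoved and the hand is clear, so I'm handing it in.

```bash
python3 -c "
from plant import r
print(r.close_job())"
```

```text
the job is handed in; nothing more can be done
None
```

The aluminium plate is seated on both pins and lies flat on the green bed. The job was handed in at about 14 s of the 51 s allowed, with no verdict reported.

**What I did:** I pushed the plate sideways with two spread fingertips until it was square and flush with the fence. I then pushed it from behind along the fence until both holes dropped over the pins. Nothing was gripped, lifted or tipped, and I moved the hand up and away to the robot's side.

**Last checks:**
- **Seating:** brass pins are visible in both holes in the scene and side views.
- **Flatness:** depth readings put the plate top at 30.7–32.9 mm on all sides, against 32 mm expected. The bed beside it read 20–21 mm.
- **Other items:** the bobbin, the look-alike plates and the rest look unmoved in the final scene picture, by eye only. The force readings I took stayed near zero.

**What disagreed:** the side camera put the seated plate about 3 mm too far in y and 1 mm low in x. The 3 mm is more than the 2 mm of play on the pins allows, so I put it down to calibration and reading error.

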